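Free the TV remote from its anti-theft cradle with the forked service key

TASK

The TV remote needs new batteries but is locked in its anti-theft cradle: take the forked service key from its stand, straddle the spring pin between its brass collar and the lug, squeeze the collar back until the pin's tip is out of the lug, and swing the bar well aside, touching the pin only with the key. Put the key back so that it stands upright in its stand. Then lift the remote's near end over the stop lip, draw it out from under the hood and lay it flat, buttons up, on the bare desk to the left of the cradle, leaving the bar open and the glass and the batteries where they are.

Things in the scene. Friction and masses are not known exactly. Their poses are not given: they have to be found in the camera images.
- cradle: Black anti-theft cradle, fixed. Origin: on the desk under the middle of the seated remote; +x points along the remote to its far end, +y to the hinge post, z up. Its floor is 5 mm thick and 44 mm wide, narrower than the remote, so fingers pass beside the remote from x = -45 to +30 mm. A foot 36 mm wide (x), 5 mm thick, joins hinge post and lug under the bar at x = -66.
- hood (a point): Middle of the hood's near edge, on its underside, 29 mm above the desk; in the cradle's frame (61, 0, 29) mm. The hood (top 35 mm) covers the remote's last 20 mm; a back wall stands at x = 84. Side guides: x 32 to 92, inner faces y = +-26, outer +-33, 30 mm tall.
- lip (a point): Middle of the stop lip's top edge, at the remote's near end; in the cradle's frame (-88, 0, 13) mm. The lip is 8 mm thick (x), 36 mm wide (y), its top 13 mm above the desk, 8 mm above the cradle's floor.
- bar_hinge (a point): Point on the bar's upright hinge axis, 36 mm above the desk: the height of the centre line of bar, pin and lug hole. In the cradle's frame (-66, 48, 36) mm. The hinge post is steel, 20 mm across, 48 mm tall.
- lug_mouth (a point): Mouth of the blind hole, 10 mm across, in the steel lug, on its face towards the remote; in the cradle's frame (-66, -62, 36) mm. The lug is 22 mm wide (x), 14 mm thick (y, to -76), 48 mm tall.
- bar (a joint): Angle of the steel retaining bar, 14 mm across, that crosses over the remote's near end: 0 = closed and locked; grows to 1.75 rad as its free end swings to the near side (cradle -x), clockwise from above. It stays where it is left (friction about 0.06 N m). The sleeve ends 78 mm from the hinge; the spring pin sticks out of it.
- pin: Spring pin, 8 mm thick, in the bar's free end, with a brass collar 20 mm across, 5 mm thick. Origin: on its axis at the collar's face to the lug, 99 mm from the hinge axis when relaxed; axes as the cradle's, turning with the bar. Tip 19 mm along -y, 8 mm deep in the lug; gap collar to lug 11 mm. Pressed along +y (to the hinge) it yields up to 13 mm, 5 to 10 N, and springs back.
- key: Forked service key, 112 mm tall, 90 g, standing prongs down in its stand. Origin: midway between the prong tips; z up to the handle, x across the prongs, y through the thickness. Fork 24 mm wide, 5 mm thick; slot 11 mm wide (14 at the tips), 24 mm deep. Guard plate 36 x 22 mm at z = 37 to 42; above it an orange and black handle, 26 mm wide (x), 14 mm thick (y).
- key_grip (a point): Middle of the key's handle, 77 mm above the prong tips; grip it across its 14 mm thickness (along the key's y).
- key_stand: Dark wooden key stand, 68 x 46 mm, 44 mm tall, fixed. Origin: centre of its underside. Its pocket, 31 mm (x) by 12 mm (y), is open at the top; the key's guard rests on the top and its prongs hang in the pocket.
- stand_seat (a point): Where the key's origin is when it is seated: 7 mm above the desk on the stand's centre line, the key's x along the stand's x, either way round.
- remote: Black TV remote, 163 mm long (x), 48 mm wide (y), 19 mm tall, about 110 g, buttons up. Origin: centre of its underside; +x to its far end under the hood. It lies on the cradle's floor with 2 mm of play.
- remote_near (a point): Middle of the lower edge of the remote's near end, 82 mm from its origin along -x.
- glass: Clear empty tumbler, 80 mm across and 88 mm tall, standing on the desk. Origin: centre of its underside. Leave alone. The desk round (x 0.47, y 0.28), left of everything here, is always bare: 200 mm along x, 120 mm along y.
- battery_a: Red and white AA battery, 50 mm long, 15 mm thick, lying near the desk's front edge. Leave alone.
- battery_b: The second AA battery, beside the first. Leave alone.
There are look-alikes about, which are no part of the job. Leave any purple or turquoise look-alike of the key alone.

How it is judged:
By the outcome, as a careful person would: the job done as asked, in the order asked, and still so for the second after the job is handed in, with the robot touching nothing.
It also fails if it takes over 67 s, if anything falls off the work surface, if the arm or the gripper's body presses on something with over 40 N, if the wrist force passes 120 N, or if a joint passes its speed limit or range.

ROBOT

A 7-joint arm with a two-finger parallel gripper is mounted at the origin on a cart in front of the work surface, level with it; the furniture and walls round the work are solid. World frame = base frame: x ahead of the robot, y to its left, z up, the work surface at z = 0. Lengths are in m, angles in rad, forces in N, time in s.
With the tool pointing down it reaches from about 0.425 to 0.925 m from the base axis. Payload 6.8 kg.
Tool frame: the origin (TCP) lies at the very end of the fingers, on their centre line; the grasp point (between the pads) lies env.hold_point_z behind it (env.hold_point_z is the distance from the TCP to the grasp point, in m); z points along the fingers, y is the line along which they close (so a half turn about z gives the same grasp; the last joint's range is limited). The gripper opens to 88 mm and grips with 3 to 60 N. Pads are 20 mm wide; open, the fingers measure 115 mm over their backs; the gripper's body (75 mm by 178 mm) begins 61 mm behind the grasp point.
Start: joints at [-1.234, 0.477, 0.022, 1.555, -0.011, 1.109, -0.083], TCP at [0.29, 0.609, 0.2] pointing down, gripper open.
Joint ranges: [-2.96, 2.96], [-0.34, 2.1], [-1.41, 1.46], [0.24, 2.44], [-1.37, 4.51], [0.17, 1.92], [-2.96, 2.96]. Speed limits (rad/s): [2.39, 2.39, 3.14, 3.14, 3.14, 3.14, 3.14].

INTERFACE

Orientations are given as a unit quaternion [x, y, z, w].
In Python, from workcell import env gives the robot as it stands.
- The arm moves only by the shell command python3 -m handwheel 'ROWS' [FORCE]. ROWS is JSON, a list of rows, each a list of 3 entries, a list of its own where there are three numbers: the closure, from -1 (fully open) to 1 (shut), then the shift along the world's x, y, z in units of 0.6 m (1.0 is 0.6 m), then the turn about the world's z in units of 90 degrees (1.0 is 90 degrees). A call has 1 to 12 rows; each row is the pose to reach, as a shift and turn from the pose commanded when the call began; what a row does not reach only later rows make up. A row lasts 1/8 s, in which the tool goes at most 62.5 mm and 10.7 degrees, less where a joint would pass 70% of its speed; a pose out of reach is approached as far as the arm can. A call with a number of a shift or a turn outside -1 to 1 is refused whole. A call with a gripper value outside its range is refused whole. The fingers move at their own pace and stop on an object; FORCE is the grip in N (left out, the last holds). Time passes only in rows, so rows that repeat a pose let the fingers close. It gives the time, the measured TCP pose, the force, the opening and the grip force at its end, in the units of the state.
- env.sense(): the state, without advancing time (a new reading comes with each control period).
- env.grab_frame(name): name is "scene" or "top" or "wrist"; returns a dict with "color" (420x560x3 uint8, red, green, blue), "fx", "fy", "cx", "cy" (pixels), "rvec" (rotation vector, rad) and "tvec" (3), from world to camera coordinates, as OpenCV has them; the wrist camera has in their place "mount" (4x4, takes a point from camera to tool coordinates, whose origin is the TCP and whose axes are the flange's). Camera axes: x right, y down, z forward; pixel columns grow to the right and rows downward; lengths in m; the calibration is good to about 2 mm. A picture is of the moment at which its call begins: read the wrist's pose just before it. There is no depth.
- env.job_done(): hands the job in; it is judged then, once.
The state is a dict: "time_s": time; "joints": joint angles; "dq": joint speeds; "effort": joint torques, N m; "ee_pos": TCP position; "orientation": TCP orientation; "wrist_force": force on the tool from outside, world axes, zero at the start; "torque": the same for the moment, N m; "finger_gap": finger opening in m; "grip_force": force on a finger pad.
Only numpy, scipy, OpenCV 4.12 (cv2) and the standard library are available. Lean on these libraries where they do the work, as an engineer would, in place of code of your own. Each camera call takes 0.05 s, during which the arm holds its last target. There are 200 camera calls.

## Working session

There is one attempt and no reset: what is moved stays moved. The work goes in short steps, Python scripts to look and compute and a shell command to move; the robot and the scene stay as the last step left them, time stands still between calls to the robot, and variables do not carry over. Pictures are saved under pics/ and viewed, at most 10 in all, crops included, and the job is handed in when it is done.

```bash
mkdir -p pics; ls; cat > h.py <<'E'
import numpy as np, cv2
from workcell import env
def grab(n):
    s=env.sense(); f=env.grab_frame(n); f['s']=s; f['n']=n
    return f
def cam(f):
    K=np.array([[f['fx'],0,f['cx']],[0,f['fy'],f['cy']],[0,0,1.]])
    if 'mount' in f:
        from scipy.spatial.transform import Rotation as R
        T=np.eye(4);T[:3,:3]=R.from_quat(f['s']['orientation']).as_matrix();T[:3,3]=f['s']['ee_pos']
        T=T@np.array(f['mount']); return K,T[:3,:3],T[:3,3]
    Rm=cv2.Rodrigues(np.array(f['rvec'],float))[0]
    return K,Rm.T,-Rm.T@np.array(f['tvec'],float).ravel()
def ray(f,uv):
    K,R,c=cam(f); d=R@np.linalg.solve(K,[uv[0],uv[1],1.]); return c,d/np.linalg.norm(d)
def onz(f,uv,z):
    c,d=ray(f,uv); return c+d*(z-c[2])/d[2]
def tri(*fu):
    A=np.zeros((3,3));b=np.zeros(3);L=[]
    for f,uv in fu:
        c,d=ray(f,uv);P=np.eye(3)-np.outer(d,d);A+=P;b+=P@c;L.append((P,c))
    x=np.linalg.solve(A,b); return x,[np.linalg.norm(P@(x-c)) for P,c in L]
def proj(f,p):
    K,R,c=cam(f);q=K@(R.T@(np.array(p)-c)); return q[:2]/q[2]
E
python3 - <<'E'
from h import *
import pickle
for n in('scene','top'):
    f=grab(n);pickle.dump(f,open(n+'0.pkl','wb'));cv2.imwrite(f'pics/{n}0.png',cv2.resize(f['color'][:,:,::-1],(800,600)))
    print(n,cam(f)[2],f['fx'])
s=env.sense();print(s['time_s'],s['ee_pos'],s['orientation'],env.hold_point_z,s['finger_gap'])
E
```

```text
pics
scene [-0.11468341 -0.81368979  0.5523188 ] 483.2626278896724
top [ 0.45257684 -0.10101891  1.05147235] 394.26361740219033
0.1 [0.29024573 0.60881826 0.19879843] [ 2.20565955e-01  9.75371748e-01 -7.76155367e-04 -9.94329901e-05] 0.0187 0.08789479178824047
```

View pics/scene0.png

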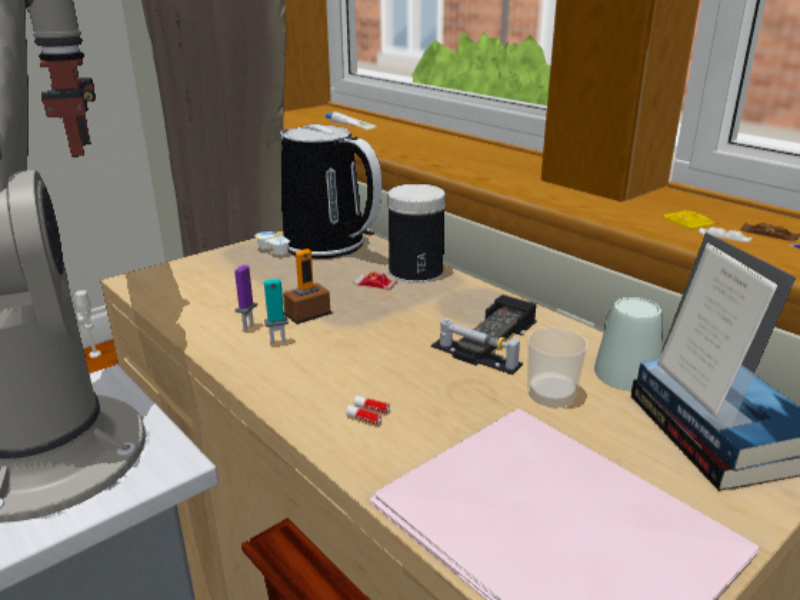

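View pics/top0.png

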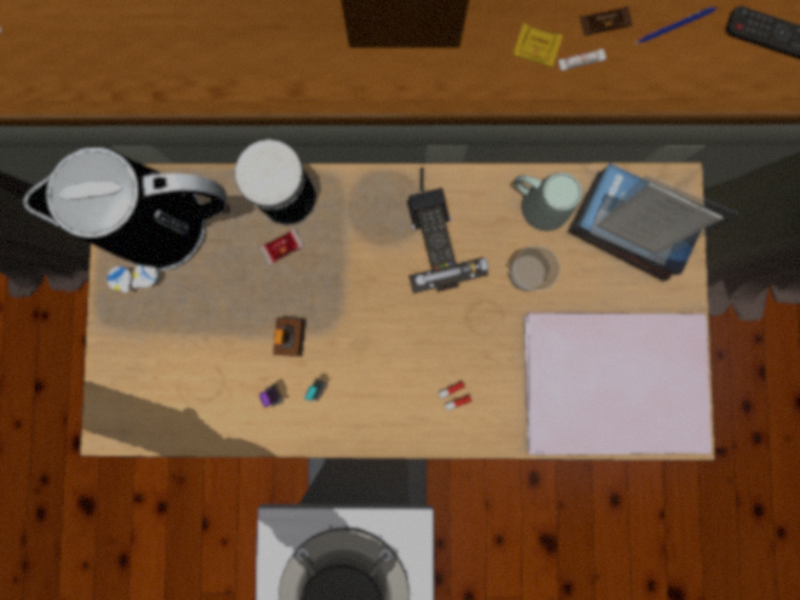

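Scene view (800x600 px): key candidates are purple (244,290), turquoise (274,310), and orange/black in the wooden stand (305,272). Only the last fits the description. Top view: stand at (288,337), cradle from (430,195) to (450,275), lug end at (485,265), hinge post at (418,280), glass at (530,268), batteries at (455,395). The remote on the sill at (775,30) is a look-alike.

```bash
python3 - <<'E'
from h import *
import pickle
t=pickle.load(open('top0.pkl','rb'));s=pickle.load(open('scene0.pkl','rb'))
k=.7
for n,uv,z in [('stand',(288,337),.044),('hinge',(420,280),.048),('lug',(483,266),.048),('hood',(428,204),.035),('glass',(530,270),.0),('purple',(270,396),.1),('turq',(314,388),.1),('teacan',(270,170),.12),('packet',(282,246),0),('deskL',(90,300),0),('deskfront',(300,458),0)]:
    print(n,onz(t,(uv[0]*k,uv[1]*k),z).round(3))
print('bare spot px',proj(t,(.47,.28,0))/k)
def mask(f,lo,hi):
    h=cv2.cvtColor(f['color'],cv2.COLOR_RGB2HSV);return cv2.inRange(h,lo,hi)
for f in(t,s):
    m=mask(f,(8,200,180),(20,255,255));n,_,st,c=cv2.connectedComponentsWithStats(m)
    print([(c[i].round(1),st[i]) for i in range(1,n) if st[i,4]>15][:10])
cv2.imwrite('pics/key0.png',cv2.resize(s['color'][160:250,140:260,::-1],(720,540),interpolation=cv2.INTER_CUBIC))
E
```

```text
stand [0.458 0.099 0.044]
hinge [ 0.561 -0.136  0.048]
lug [ 0.586 -0.249  0.048]
hood [ 0.703 -0.151  0.035]
glass [ 0.586 -0.344  0.   ]
purple [0.359 0.116 0.1  ]
turq [0.373 0.043 0.1  ]
teacan [0.74 0.12 0.12]
packet [0.63  0.123 0.   ]
deskL [0.526 0.484 0.   ]
deskfront [0.237 0.082 0.   ]
bare spot px [196.56924218 330.35967948]
[]
[(array([254.8,  82.6]), array([246,  79,  21,   8,  32], dtype=int32)), (array([273.6,  87.8]), array([270,  86,   9,   5,  17], dtype=int32)), (array([287. ,  90.9]), array([279,  87,  19,   8,  54], dtype=int32)), (array([323. , 120.1]), array([318, 118,  12,   5,  30], dtype=int32)), (array([211.6, 176.3]), array([207, 175,  10,   4,  22], dtype=int32)), (array([554.7, 177.9]), array([550, 176,  10,   5,  21], dtype=int32))]
```

View pics/key0.png

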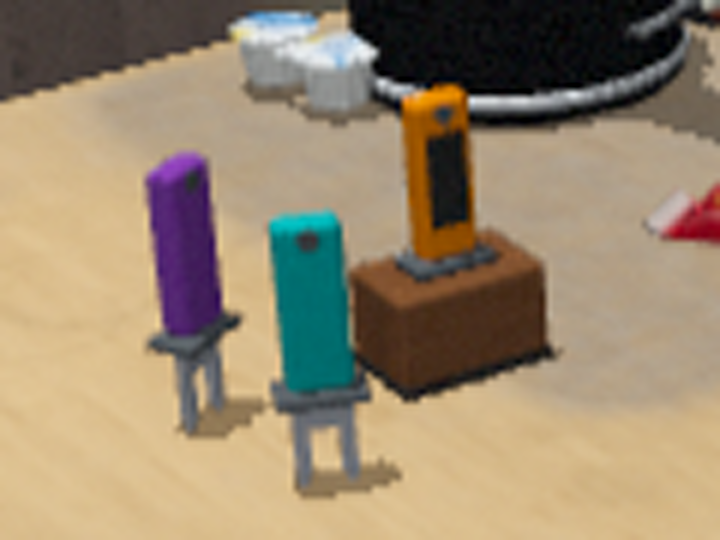

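The crop confirms it: the orange/black key stands in the wooden stand, and the purple and turquoise ones stand free. Next I'll move over the stand for a wrist view.

```bash
python3 -m handwheel '[[-1,[0.283,-0.8,0.15],0.28],[-1,[0.283,-0.8,0.15],0.28],[-1,[0.283,-0.8,0.15],0.28],[-1,[0.283,-0.8,0.15],0.28],[-1,[0.283,-0.8,0.15],0.28],[-1,[0.283,-0.8,0.15],0.28],[-1,[0.283,-0.8,0.15],0.28],[-1,[0.283,-0.8,0.15],0.28],[-1,[0.283,-0.8,0.15],0.28],[-1,[0.283,-0.8,0.15],0.28],[-1,[0.283,-0.8,0.15],0.28]]'
python3 - <<'E'
from h import *
import pickle
f=grab('wrist');pickle.dump(f,open('w1.pkl','wb'));cv2.imwrite('pics/w1.png',cv2.resize(f['color'][:,:,::-1],(800,600)))
print(cam(f)[2],f['fx'],np.array(f['mount']).round(3), proj(f,(.458,.099,.044))/.7)
E
```

```text
time_s: 1.48
ee_pos: [0.4594, 0.1313, 0.2891]
orientation: [0.001, 1.0, 0.0, -0.001]
wrist_force: [0.0, 0.3, 0.3]
finger_gap: 0.0881
grip_force: 0.0
[0.38275112 0.13192317 0.47344665] 364.0437618268486 [[ 0.001 -0.959 -0.283  0.077]
 [ 1.     0.001  0.002  0.001]
 [-0.001 -0.283  0.959 -0.184]
 [ 0.     0.     0.     1.   ]] [350.20854685 245.76462831]
```

View pics/w1.png

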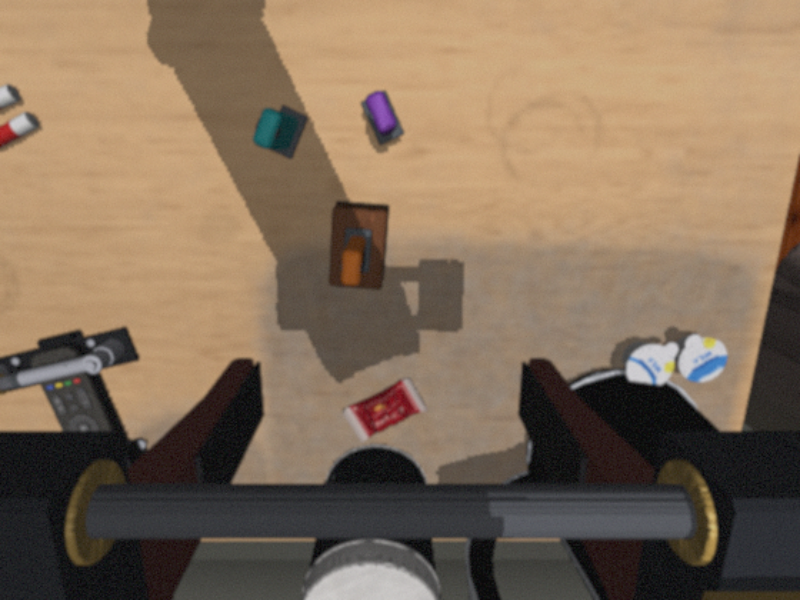

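Wrist view (800x600 px): stand centred at about (358,247), orange handle top at (352,262), hinge end of the bar at (95,360). I'll take a second, closer view of the stand.

```bash
python3 -m handwheel '[[-1,[0.05,-0.05,-0.2],0],[-1,[0.05,-0.05,-0.2],0],[-1,[0.05,-0.05,-0.2],0],[-1,[0.05,-0.05,-0.2],0]]'
cat > seg.py <<'E'
from h import *
import pickle,sys
def seg(f,lo,hi,near,z):
    m=cv2.inRange(cv2.cvtColor(f['color'],cv2.COLOR_RGB2HSV),lo,hi)
    m=cv2.morphologyEx(m,cv2.MORPH_CLOSE,np.ones((3,3)))
    cs=cv2.findContours(m,cv2.RETR_EXTERNAL,cv2.CHAIN_APPROX_NONE)[0]
    p=proj(f,near)
    cs=[c for c in cs if cv2.contourArea(c)>60]
    c=min(cs,key=lambda c:np.linalg.norm(c.reshape(-1,2).mean(0)-p))
    return c.reshape(-1,2)
E
python3 - <<'E'
from seg import *
f=grab('wrist');pickle.dump(f,open('w2.pkl','wb'))
im=cv2.resize(f['color'][:,:,::-1],(800,600));cv2.imwrite('pics/w2.png',im)
hsv=cv2.cvtColor(f['color'],cv2.COLOR_RGB2HSV)
p=proj(f,(.458,.099,.044)).astype(int);print(p/.7, f['s']['ee_pos'])
for dy in range(-50,51,5):print(dy,[tuple(hsv[p[1]+dy,p[0]+dx]) for dx in(-20,0,12)])
E
```

```text
time_s: 2.02
ee_pos: [0.4904, 0.101, 0.1706]
orientation: [0.002, 1.0, 0.0, 0.0]
wrist_force: [0.2, -0.4, -0.1]
finger_gap: 0.0876
grip_force: 0.0
[384.28571429 227.14285714] [0.49043005 0.10095038 0.17060379]
-50 [(np.uint8(16), np.uint8(100), np.uint8(187)), (np.uint8(15), np.uint8(102), np.uint8(190)), (np.uint8(16), np.uint8(100), np.uint8(192))]
-45 [(np.uint8(15), np.uint8(90), np.uint8(186)), (np.uint8(16), np.uint8(107), np.uint8(189)), (np.uint8(16), np.uint8(104), np.uint8(189))]
-40 [(np.uint8(17), np.uint8(94), np.uint8(171)), (np.uint8(15), np.uint8(92), np.uint8(119)), (np.uint8(15), np.uint8(98), np.uint8(169))]
-35 [(np.uint8(15), np.uint8(93), np.uint8(150)), (np.uint8(9), np.uint8(130), np.uint8(96)), (np.uint8(9), np.uint8(140), np.uint8(89))]
-30 [(np.uint8(15), np.uint8(86), np.uint8(119)), (np.uint8(10), np.uint8(136), np.uint8(109)), (np.uint8(11), np.uint8(132), np.uint8(110))]
-25 [(np.uint8(16), np.uint8(92), np.uint8(114)), (np.uint8(11), np.uint8(148), np.uint8(105)), (np.uint8(12), np.uint8(155), np.uint8(105))]
-20 [(np.uint8(15), np.uint8(92), np.uint8(
[... 1341 characters left out ...]
t8(204))]
30 [(np.uint8(6), np.uint8(111), np.uint8(60)), (np.uint8(13), np.uint8(189), np.uint8(128)), (np.uint8(14), np.uint8(197), np.uint8(197))]
35 [(np.uint8(14), np.uint8(156), np.uint8(54)), (np.uint8(12), np.uint8(191), np.uint8(123)), (np.uint8(14), np.uint8(201), np.uint8(133))]
40 [(np.uint8(15), np.uint8(59), np.uint8(86)), (np.uint8(12), np.uint8(123), np.uint8(60)), (np.uint8(11), np.uint8(139), np.uint8(79))]
45 [(np.uint8(16), np.uint8(63), np.uint8(89)), (np.uint8(16), np.uint8(67), np.uint8(91)), (np.uint8(18), np.uint8(64), np.uint8(92))]
50 [(np.uint8(13), np.uint8(69), np.uint8(89)), (np.uint8(14), np.uint8(57), np.uint8(94)), (np.uint8(14), np.uint8(57), np.uint8(99))]
```

View pics/w2.png

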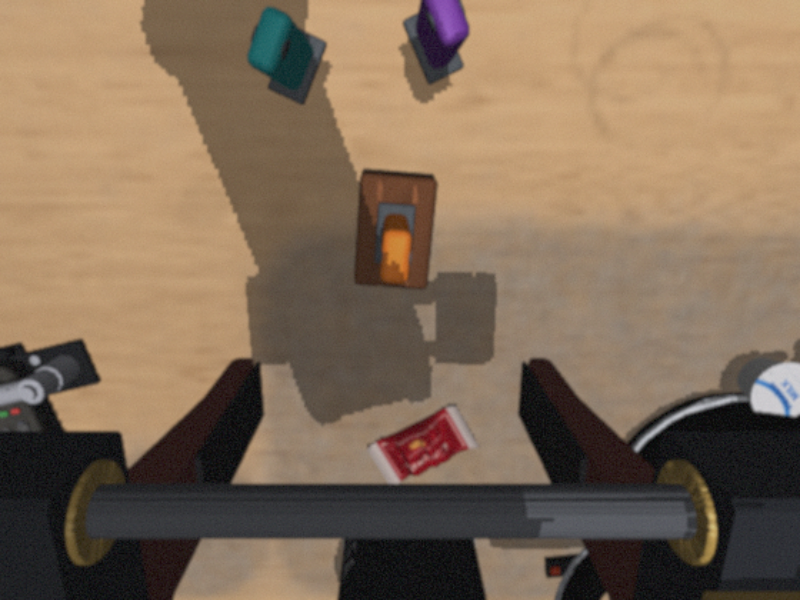

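The closer view shows the stand's top corners at (362,172), (436,177), (428,288) and (356,285), with the orange handle leaning by perspective to (396,255).

```bash
python3 - <<'E'
from seg import *
F=[pickle.load(open(n,'rb')) for n in('w1.pkl','w2.pkl')]
B=[]
for f in F:
    c=seg(f,(4,112,60),(15,255,255),(.458,.099,.05),0)
    # include orange : bounding hull
    h=cv2.convexHull(c.astype(np.int32)).reshape(-1,2)
    pts=np.array([onz(f,p,.044)[:2] for p in h])
    r=cv2.minAreaRect((pts*1000).astype(np.float32));print('stand rect mm',r)
    b=cv2.boxPoints(r)/1000; b=b[np.lexsort((b[:,1]>.099,b[:,0]>.458))]
    B.append([proj(f,(*q,.044)) for q in b])
for i in range(4): print('corner tri',*[np.round(x,4) for x in tri((F[0],B[0][i]),(F[1],B[1][i]))])
# handle
for f in F:
    m=cv2.inRange(cv2.cvtColor(f['color'],cv2.COLOR_RGB2HSV),(8,170,120),(22,255,255))
    n,l,st,ce=cv2.connectedComponentsWithStats(m)
    p=proj(f,(.458,.099,.119)); i=min((i for i in range(1,n) if st[i,4]>30),key=lambda i:np.linalg.norm(ce[i]-p))
    q=np.argwhere(l==i)[:,::-1]; r=cv2.minAreaRect((np.array([onz(f,u,.119)[:2] for u in q])*1000).astype(np.float32))
    print('handle',r,st[i],p)
E
```

```text
stand rect mm ((459.62493896484375, 105.14588928222656), (44.78126907348633, 66.4349136352539), 86.48568725585938)
stand rect mm ((460.0923156738281, 104.0485610961914), (44.479957580566406, 66.61951446533203), 85.37702178955078)
corner tri [0.4252 0.0845 0.0418] [0.0001 0.0001]
corner tri [0.4289 0.1296 0.0351] [0.0002 0.0002]
corner tri [0.4998 0.0768 0.0107] [0. 0.]
corner tri [0.5004 0.1251 0.0218] [0.0005 0.0005]
handle ((460.0783386230469, 104.45995330810547), (10.613297462463379, 22.651966094970703), 84.28889465332031) [240 176  12  23 226] [239.65015827 185.16776857]
handle ((459.3385009765625, 104.7063217163086), (12.440681457519531, 23.985549926757812), 89.64579772949219) [268 160  20  37 649] [268.77124702 176.27840511]
```

```bash
python3 -m handwheel '[[-1,[0.133,-0.483,0.2],0],[-1,[0.133,-0.483,0.2],0],[-1,[0.133,-0.483,0.2],0],[-1,[0.133,-0.483,0.2],0],[-1,[0.133,-0.483,0.2],0],[-1,[0.133,-0.483,0.2],0],[-1,[0.133,-0.483,0.2],0]]'
python3 -c "
from h import *;import pickle
pickle.dump(grab('wrist'),open('w3.pkl','wb'))"
python3 -m handwheel '[[-1,[0.05,0.12,-0.12],0],[-1,[0.05,0.12,-0.12],0],[-1,[0.05,0.12,-0.12],0],[-1,[0.05,0.12,-0.12],0]]'
python3 -c "
from h import *;import pickle
pickle.dump(grab('wrist'),open('w4.pkl','wb'))
a,b=[pickle.load(open(n,'rb'))['color'][:,:,::-1] for n in('w3.pkl','w4.pkl')]
a=cv2.resize(a[40:300,100:460],(800,578),interpolation=cv2.INTER_CUBIC);b=cv2.resize(b[40:300,60:420],(800,578),interpolation=cv2.INTER_CUBIC)
cv2.imwrite('pics/w3.png',a);cv2.imwrite('pics/w4.png',b)"
```

```text
time_s: 2.95
ee_pos: [0.5707, -0.1898, 0.2912]
orientation: [0.002, 1.0, 0.0, 0.001]
wrist_force: [0.5, 1.0, 0.6]
finger_gap: 0.0877
grip_force: 0.0
time_s: 3.5
ee_pos: [0.5999, -0.1179, 0.2183]
orientation: [0.002, 1.0, -0.0, 0.0]
wrist_force: [0.1, -0.5, -0.3]
finger_gap: 0.0878
grip_force: 0.0
```

View pics/w3.png

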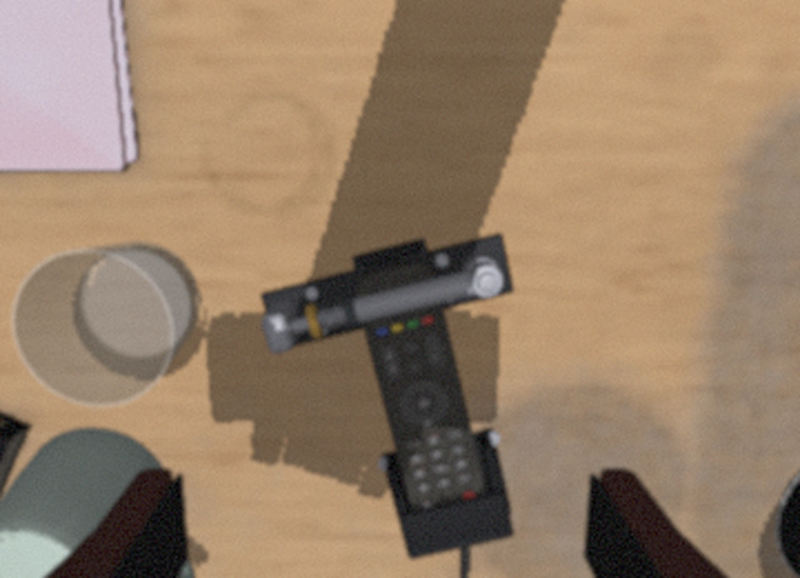

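View pics/w4.png

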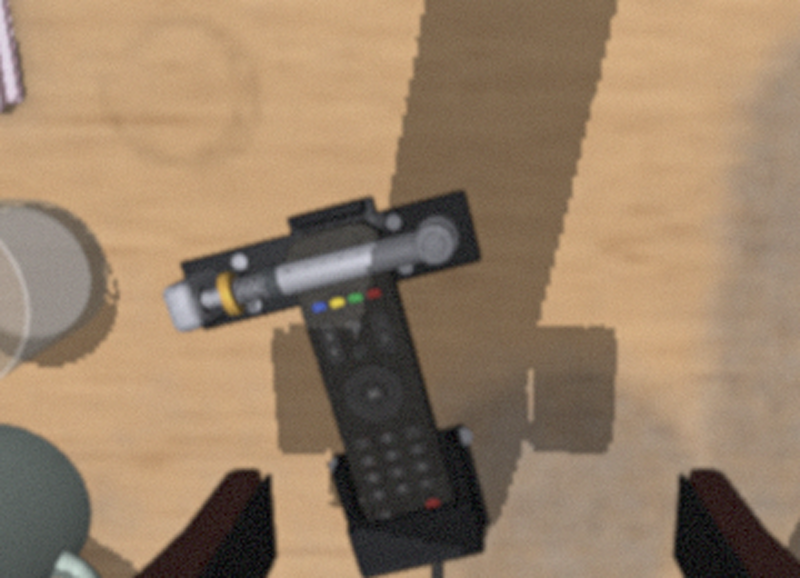

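In w3 (crop px): post cap (487,281), lug top (278,326), brass collar (314,321), foot corners (502,235) and (263,294). In w4: post cap (437,242), lug top (184,305), collar (230,294). The hood is near (420,540).

```bash
python3 - <<'E'
from seg import *
a,b=[pickle.load(open(n,'rb')) for n in('w3.pkl','w4.pkl')]
A=lambda p:(p[0]*.45+100,p[1]*.45+40); Bf=lambda p:(p[0]*.45+60,p[1]*.45+40)
for n,p,q,z in [('post',(487,281),(437,242),.048),('lug',(278,326),(184,305),.048),('footTR',(503,236),(463,191),.005),('footTL',(264,294),(182,263),.005),('footBR',(512,290),(480,259),.005),('liptopL',(356,256),(290,217),.013),('liptopR',(423,241),(370,197),.013)]:
    x,e=tri((a,A(p)),(b,Bf(q))); print(n,x.round(4),np.round(e,4),'onz',onz(a,A(p),z)[:2].round(4),onz(b,Bf(q),z)[:2].round(4))
# brass
P=[]
for f in(a,b):
    m=cv2.inRange(cv2.cvtColor(f['color'],cv2.COLOR_RGB2HSV),(12,140,90),(28,255,255))
    n,l,st,ce=cv2.connectedComponentsWithStats(m);p=proj(f,(.583,-.22,.04))
    i=min((i for i in range(1,n) if st[i,4]>15),key=lambda i:np.linalg.norm(ce[i]-p));print(st[i],ce[i],onz(f,ce[i],.043));P.append((f,ce[i]))
print('collar',tri(*P))
# remote colour dots
for n,p,q in [('blue',(381,331),(319,307)),('red',(428,320),(374,293)),('red2',(469,495),(432,504))]:
    print(n,tri((a,A(p)),(b,Bf(q))),onz(a,A(p),.024)[:2],onz(b,Bf(q),.024)[:2])
# key height check with two early views + scene
w1,w2,s=[pickle.load(open(n,'rb')) for n in('w1.pkl','w2.pkl','scene0.pkl')]
m=cv2.inRange(cv2.cvtColor(s['color'],cv2.COLOR_RGB2HSV),(8,170,100),(22,255,255))
n,l,st,ce=cv2.connectedComponentsWithStats(m);p=proj(s,(.46,.1045,.119));i=min((i for i in range(1,n) if st[i,4]>15),key=lambda i:np.linalg.norm(ce[i]-p));print('key top scene',st[i],p, proj(s,(.46,.1045,.049)))
print('glass', onz(a,A((137,297)),0))
E
```

```text
post [ 0.5643 -0.1333  0.0407] [0.0004 0.0004] onz [ 0.5635 -0.1343] [ 0.563  -0.1328]
lug [ 0.5901 -0.2473  0.0425] [0.0014 0.0014] onz [ 0.5874 -0.2463] [ 0.5905 -0.2455]
footTR [ 0.5433 -0.1219  0.0149] [0.0001 0.0001] onz [ 0.5445 -0.1205] [ 0.5437 -0.1219]
footTL [ 0.5774 -0.2592  0.007 ] [0.0001 0.0001] onz [ 0.5777 -0.2595] [ 0.5778 -0.2599]
footBR [ 0.5763 -0.1138  0.0034] [0.0001 0.0001] onz [ 0.5759 -0.114 ] [ 0.5762 -0.1138]
liptopL [ 0.5555 -0.2051  0.0066] [0.0001 0.0001] onz [ 0.5546 -0.2049] [ 0.5551 -0.2037]
liptopR [ 0.5467 -0.1664  0.0068] [0.0004 0.0004] onz [ 0.5463 -0.1668] [ 0.5459 -0.1655]
[238 178   6  14  33] [240.57575758 184.3030303 ] [ 0.58563569 -0.22810875  0.043     ]
[158 163  10  18  83] [162.01204819 171.68674699] [ 0.58585125 -0.22765158  0.043     ]
collar (array([ 0.58617769, -0.22832323,  0.04076541]), [np.float64(6.440884597024646e-05), np.float64(6.440884597039577e-05)])
blue (array([ 0.59661735, -0.1908766 ,  0.02110387]), [np.float64(0.00010031746351724609), np.float64(0.00010031746351736634)]) [ 0.59585807 -0.19084741] [ 0.59615805 -0.19033784]
red (array([ 0.58962605, -0.16406168,  0.02358537]), [np.float64(2.7800503852656396e-05), np.float64(2.7800503852610236e-05)]) [ 0.58956548 -0.16408985] [ 0.58952551 -0.16400407]
red2 (array([ 0.6966035 , -0.13830488,  0.02714402]), [np.float64(0.00010661522862728725), np.float64(0.00010661522862713244)]) [ 0.69791182 -0.13795978] [ 0.698176   -0.13847941]
key top scene [207 174  13  29 181] [211.10885808 175.29767822] [213.09418203 201.88886407]
glass [ 0.58007707 -0.33565951  0.        ]
```

Heights check out (collar 41 mm, hole line 36 mm, remote top 24 mm, hinge to collar 97 mm). Cradle origin is (.6387,-.165) with yaw about 13.5°; the key is at (.460,.1045) with its y axis at 86°. Going to grasp the key.

```bash
python3 -m handwheel '[[-1,[-0.233,0.371,-0.03],-0.04],[-1,[-0.233,0.371,-0.03],-0.04],[-1,[-0.233,0.371,-0.03],-0.04],[-1,[-0.233,0.371,-0.03],-0.04],[-1,[-0.233,0.371,-0.03],-0.04],[-1,[-0.233,0.371,-0.03],-0.04],[-1,[-0.233,0.371,-0.12],-0.04],[-1,[-0.233,0.371,-0.19],-0.04],[-1,[-0.233,0.371,-0.25],-0.04],[-1,[-0.233,0.371,-0.25],-0.04],[-1,[-0.233,0.371,-0.25],-0.04]]' 40
python3 -c "
from h import *;print(np.round(env.sense()['joints'],3))"
```

```text
time_s: 4.92
ee_pos: [0.462, 0.103, 0.0689]
orientation: [0.035, 0.999, 0.0, 0.001]
wrist_force: [0.7, 0.1, 0.6]
finger_gap: 0.0876
grip_force: 0.0
[-0.551  0.337  0.237  2.157 -0.126  0.658  1.274]
```

```bash
python3 -m handwheel '[[-1,[-0.003,0.003,-0.003],0],[1,[-0.003,0.003,-0.003],0],[1,[-0.003,0.003,-0.003],0],[1,[-0.003,0.003,-0.003],0],[1,[-0.003,0.003,-0.003],0],[1,[-0.003,0.003,-0.003],0],[1,[-0.003,0.003,-0.003],0]]' 40
```

```text
time_s: 5.8
ee_pos: [0.4584, 0.1059, 0.0658]
orientation: [0.034, 0.999, -0.0, -0.0]
wrist_force: [0.0, 0.8, -0.9]
finger_gap: 0.0313
grip_force: 0.0
```

```bash
python3 -m handwheel '[[1,[0,0,0],0],[1,[0,0,0],0],[1,[0,0,0],0],[1,[0,0,0],0]]' 40
```

```text
time_s: 6.3
ee_pos: [0.4584, 0.1059, 0.0659]
orientation: [0.034, 0.999, -0.0, 0.0]
wrist_force: [-0.0, -0.3, 0.4]
finger_gap: 0.0138
grip_force: 40.0
```

```bash
python3 -m handwheel '[[1,[0,0,0.08],0],[1,[0,0,0.16],0],[1,[0,0,0.2],0],[1,[0.215,-0.568,0.2],0.194],[1,[0.215,-0.568,0.2],0.194],[1,[0.215,-0.568,0.2],0.194],[1,[0.215,-0.568,0.2],0.194],[1,[0.215,-0.568,0.2],0.194],[1,[0.215,-0.568,0.2],0.194],[1,[0.215,-0.568,0.12],0.194],[1,[0.215,-0.568,0.12],0.194],[1,[0.215,-0.568,0.12],0.194]]'
python3 - <<'E'
from seg import *
f=grab('wrist');pickle.dump(f,open('w5.pkl','wb'));s=grab('scene');pickle.dump(s,open('s5.pkl','wb'))
a=f['color'][:,:,::-1];b=s['color'][200:290,290:400,::-1]
im=np.hstack([cv2.resize(a[150:420,80:480],(480,324)),cv2.resize(b,(320,262)).copy() if 0 else cv2.resize(cv2.copyMakeBorder(b,0,22,0,0,cv2.BORDER_CONSTANT),(318,324),interpolation=cv2.INTER_CUBIC)])
cv2.imwrite('pics/w5.png',im)
print(env.sense()['joints'])
E
```

```text
time_s: 7.8
ee_pos: [0.5878, -0.2338, 0.1387]
orientation: [-0.119, 0.993, 0.0, 0.0]
wrist_force: [0.0, -0.2, -0.9]
finger_gap: 0.0138
grip_force: 40.0
[-0.01161594  0.48990237  0.39931909  1.74110353 -0.22716755  0.95375358
  2.28666855]
```

View pics/w5.png

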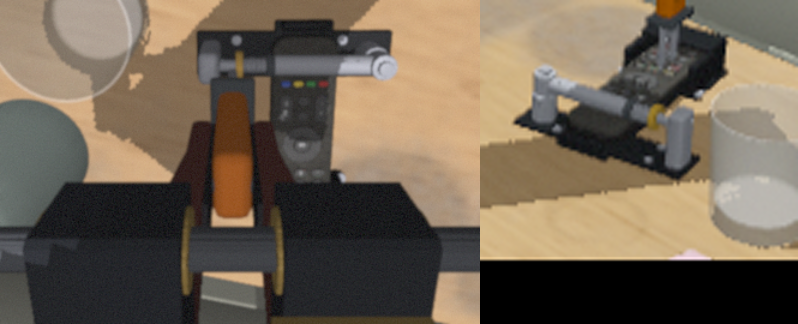

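Left panel: the guard sits in the lug/collar region at about (233,95), with the collar at (239,62). Right panel: the prongs hang at about (668,65) above the bar. I'll check the alignment numerically.

```bash
python3 - <<'E'
from seg import *
f,s=[pickle.load(open(n,'rb')) for n in('w5.pkl','s5.pkl')]
a,b=[pickle.load(open(n,'rb')) for n in('w3.pkl','w4.pkl')]
def brass(f):
    m=cv2.inRange(cv2.cvtColor(f['color'],cv2.COLOR_RGB2HSV),(12,140,90),(28,255,255))
    n,l,st,ce=cv2.connectedComponentsWithStats(m);p=proj(f,(.5857,-.228,.041))
    i=min((i for i in range(1,n) if st[i,4]>10),key=lambda i:np.linalg.norm(ce[i]-p));return ce[i],p,st[i]
for x in(f,s):print(*brass(x))
print('collar w5 z43',onz(f,brass(f)[0],.043))
print('tri all',tri((a,brass(a)[0]),(b,brass(b)[0]),(f,brass(f)[0])), 'tri w5+scene',tri((f,brass(f)[0]),(s,brass(s)[0])))
# guard dark-grey in w5: row profile
hsv=cv2.cvtColor(f['color'],cv2.COLOR_RGB2HSV)
for r in (218,222,226): print(r,[tuple(int(v) for v in hsv[r,c])[1:] for c in range(246,304,2)])
k=f['s']['ee_pos'];R=lambda x,y:np.array([k[0]+.9724*x-.2334*y,k[1]+.2334*x+.9724*y])
for n,x,y,z in[('gL',-.018,-.011,.1217),('gR',-.018,.011,.1217)]:print(n,proj(f,(*R(x,y),z)))
for dx in(-.0095,.0095):print('tip scene',proj(s,(*R(dx,0),k[2]-.0589)))
g=cv2.cvtColor(s['color'],cv2.COLOR_RGB2HSV)
for r in range(214,230,1):print(r,[int(v) for v in g[r,340:372,2]])
E
```

```text
[279.24242424 203.36363636] [279.96704607 204.46482618] [277 194   5  20  66]
[350.03225806 239.80645161] [349.64527283 238.07053619] [348 236   6   9  31]
collar w5 z43 [ 0.58444101 -0.22894845  0.043     ]
tri all (array([ 0.58614836, -0.22862861,  0.03910524]), [np.float64(0.0003565079297163164), np.float64(0.0004240858746982189), np.float64(0.0006925342283834818)]) tri w5+scene (array([ 0.58620995, -0.22862438,  0.03678244]), [np.float64(0.00025753807280797024), np.float64(0.00025753807280780446)])
218 [(67, 121), (10, 102), (21, 109), (21, 110), (15, 101), (25, 61), (31, 58), (13, 58), (17, 59), (9, 59), (9, 60), (25, 62), (13, 61), (16, 64), (26, 59), (21, 60), (17, 61), (14, 55), (37, 48), (26, 60), (25, 62), (26, 60), (20, 65), (72, 89), (86, 131), (87, 132), (92, 130), (93, 131), (97, 132)]
222 [(102, 135), (94, 135), (94, 136), (99, 131), (102, 117), (13, 60), (20, 63), (22, 59), (17, 59), (27, 66), (8, 62), (27, 66), (22, 57), (20, 65), (20, 63), (34, 68), (20, 64), (29, 61), (33, 62), (26, 68), (12, 63), (33, 61), (13, 58), (79, 94), (98, 133), (99, 131), (96, 128), (93, 
[... 1969 characters left out ...]
 12, 27, 20, 23]
225 [88, 98, 97, 95, 97, 96, 94, 93, 91, 80, 89, 80, 75, 83, 114, 123, 120, 71, 79, 84, 83, 67, 27, 26, 26, 20, 26, 25, 19, 20, 20, 25]
226 [95, 104, 104, 79, 80, 92, 101, 107, 103, 100, 95, 83, 81, 78, 86, 88, 94, 79, 85, 80, 63, 45, 25, 29, 23, 21, 23, 20, 20, 18, 26, 26]
227 [74, 78, 79, 67, 108, 115, 106, 101, 92, 106, 104, 84, 84, 82, 80, 76, 79, 84, 76, 59, 39, 29, 26, 23, 19, 21, 18, 24, 24, 22, 43, 35]
228 [60, 62, 58, 52, 87, 89, 96, 67, 86, 102, 101, 86, 87, 85, 84, 84, 87, 77, 54, 32, 28, 24, 22, 28, 22, 26, 17, 20, 25, 36, 38, 68]
229 [54, 61, 55, 55, 74, 58, 69, 54, 96, 100, 91, 75, 85, 86, 85, 83, 71, 53, 31, 23, 22, 20, 28, 27, 23, 23, 26, 21, 33, 37, 65, 185]
```

```bash
python3 -m handwheel '[[1,[-0.0015,-0.004,0],0],[1,[-0.0015,-0.004,-0.03],0],[1,[-0.0015,-0.004,-0.05],0],[1,[-0.0015,-0.004,-0.065],0],[1,[-0.0015,-0.004,-0.075],0],[1,[-0.0015,-0.004,-0.075],0]]'
```

```text
time_s: 8.65
ee_pos: [0.5863, -0.2372, 0.0923]
orientation: [-0.118, 0.993, 0.0, -0.0]
wrist_force: [0.1, -0.5, -0.7]
finger_gap: 0.0137
grip_force: 40.0
```

```bash
python3 -m handwheel '[[1,[0.001,0.001,-0.01],0],[1,[0.001,0.001,-0.021],0],[1,[0.001,0.001,-0.021],0]]'
python3 - <<'E'
from seg import *
s=grab('scene')
cv2.imwrite('pics/s6.png',cv2.resize(s['color'][195:275,300:410,::-1],(770,560),interpolation=cv2.INTER_CUBIC))
E
```

```text
time_s: 9.02
ee_pos: [0.5867, -0.2364, 0.0796]
orientation: [-0.118, 0.993, 0.0, -0.001]
wrist_force: [-0.2, -0.4, -1.7]
finger_gap: 0.0139
grip_force: 40.0
```

View pics/s6.png

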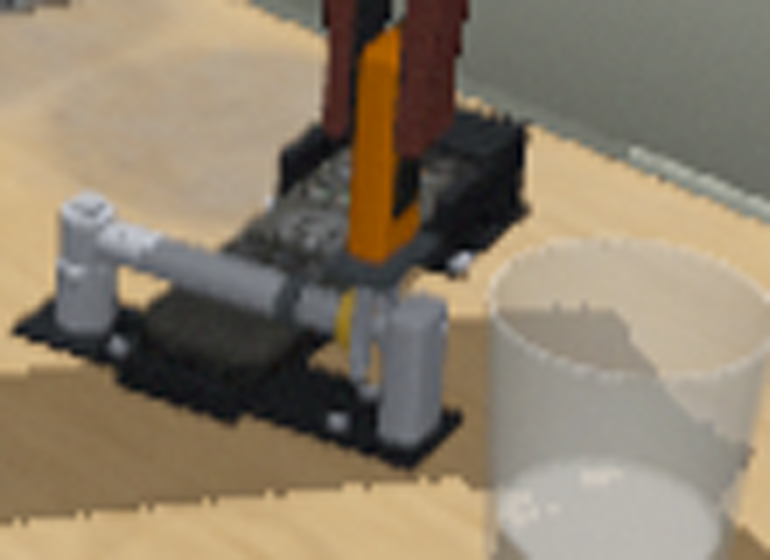

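The prong is between the brass collar (345,320) and the lug (410,340). Squeezing now.

```bash
python3 -m handwheel '[[1,[-0.0025,0.011,0],0],[1,[-0.004,0.0165,0],0],[1,[-0.0053,0.022,0],0],[1,[-0.0053,0.022,0],0]]'
```

```text
time_s: 9.57
ee_pos: [0.5844, -0.2265, 0.0809]
orientation: [-0.118, 0.993, -0.002, 0.001]
wrist_force: [2.3, -8.0, -4.3]
finger_gap: 0.0144
grip_force: 40.0
```

```bash
python3 -m handwheel '[[1,[-0.0012,0.005,0],0],[1,[-0.0012,0.005,0],0],[1,[-0.0012,0.005,0],0]]'
```

```text
time_s: 9.95
ee_pos: [0.5839, -0.2242, 0.081]
orientation: [-0.117, 0.993, -0.003, 0.001]
wrist_force: [2.2, -8.7, -3.5]
finger_gap: 0.0136
grip_force: 40.0
```

```bash
python3 -m handwheel '[[1,[-0.0146,-0.0027,0],-0.064],[1,[-0.0295,-0.004,0],-0.127],[1,[-0.0443,-0.0038,0],-0.191],[1,[-0.0443,-0.0038,0],-0.191]]'
```

```text
time_s: 10.45
ee_pos: [0.5557, -0.2266, 0.081]
orientation: [0.033, 0.999, -0.003, 0.001]
wrist_force: [-0.9, -9.1, -2.9]
finger_gap: 0.0139
grip_force: 40.0
```

```bash
python3 -m handwheel '[[1,[-0.022,0.0032,0],-0.0955],[1,[-0.0435,0.0095,0],-0.191],[1,[-0.0637,0.019,0],-0.286],[1,[-0.0823,0.0315,0],-0.382],[1,[-0.0988,0.0465,0],-0.477],[1,[-0.1128,0.0638,0],-0.573],[1,[-0.1225,0.0798,0],-0.652],[1,[-0.130,0.0968,0],-0.732],[1,[-0.1363,0.1183,0],-0.828],[1,[-0.1363,0.1183,0],-0.828]]'
```

```text
time_s: 11.7
ee_pos: [0.4707, -0.1502, 0.0793]
orientation: [0.631, 0.776, -0.001, -0.003]
wrist_force: [-7.0, -1.0, 0.2]
finger_gap: 0.0138
grip_force: 40.0
```

```bash
python3 -m handwheel '[[1,[-0.012,-0.002,0],0],[1,[-0.023,-0.004,0],0],[1,[-0.023,-0.004,0],0],[1,[-0.023,-0.004,0.03],0],[1,[-0.023,-0.004,0.07],0],[1,[-0.023,-0.004,0.15],0],[1,[-0.023,-0.004,0.2],0],[1,[-0.023,-0.004,0.2],0]]'
python3 - <<'E'
from seg import *
s=grab('scene');t=grab('top');pickle.dump(s,open('s7.pkl','wb'));pickle.dump(t,open('t7.pkl','wb'))
a=cv2.resize(s['color'][160:280,270:410,::-1],(420,360),interpolation=cv2.INTER_CUBIC);b=cv2.resize(t['color'][120:240,260:390,::-1],(390,360),interpolation=cv2.INTER_CUBIC)
cv2.imwrite('pics/s7.png',np.hstack([a,b])[:,:800])
E
```

```text
time_s: 12.7
ee_pos: [0.4633, -0.1546, 0.2031]
orientation: [0.63, 0.777, 0.002, 0.002]
wrist_force: [-0.5, 0.1, -1.2]
finger_gap: 0.0141
grip_force: 40.0
```

View pics/s7.png

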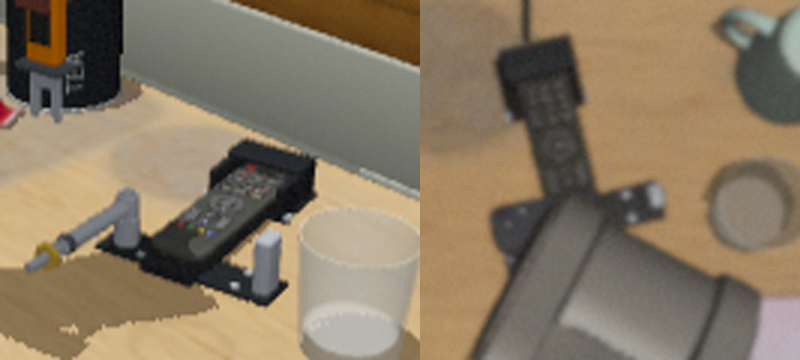

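The bar is open: left panel, pin end at (40,260), collar relaxed, remote free. The key hangs straight at (45,95). Returning the key to the stand.

```bash
python3 -m handwheel '[[1,[-0.008,0.434,0],0.823],[1,[-0.008,0.434,0],0.823],[1,[-0.008,0.434,0],0.823],[1,[-0.008,0.434,0],0.823],[1,[-0.008,0.434,0],0.823],[1,[-0.008,0.434,0],0.823],[1,[-0.008,0.434,0],0.823],[1,[-0.008,0.434,-0.1],0.823],[1,[-0.008,0.434,-0.11],0.823],[1,[-0.008,0.434,-0.11],0.823]]'
python3 - <<'E'
from seg import *
s=grab('scene');w=grab('wrist');pickle.dump(s,open('s8.pkl','wb'));pickle.dump(w,open('w8.pkl','wb'))
a=cv2.resize(s['color'][150:240,170:260,::-1],(400,400),interpolation=cv2.INTER_CUBIC);b=cv2.resize(w['color'][140:320,180:360,::-1],(400,400),interpolation=cv2.INTER_CUBIC)
cv2.imwrite('pics/s8.png',np.hstack([a,b]))
k=s['s']['ee_pos'];print([proj(s,(k[0]+d,k[1],k[2]-.0589)) for d in(-.0095,.0095)], (0,0))
E
```

```text
time_s: 14.05
ee_pos: [0.4561, 0.1057, 0.1343]
orientation: [0.036, 0.999, -0.001, -0.001]
wrist_force: [0.2, 0.5, -0.1]
finger_gap: 0.0138
grip_force: 40.0
[array([207.39648382, 193.37828737]), array([214.00105601, 191.24269213])] (0, 0)
```

View pics/s8.png

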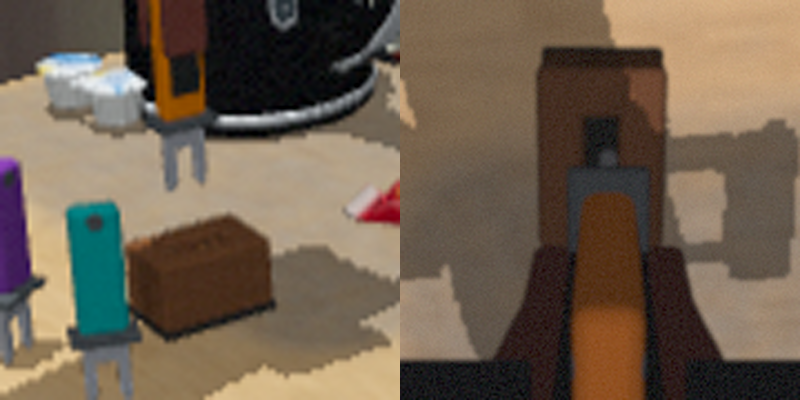

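Left panel: prong tips at (172,188) and (200,185) above the stand. Right panel: the pocket at (600,140) lines up with the key. Lowering with a small x correction.

```bash
python3 -m handwheel '[[1,[0.0035,0.0005,0],0],[1,[0.0035,0.0005,-0.03],0],[1,[0.0035,0.0005,-0.06],0],[1,[0.0035,0.0005,-0.085],0],[1,[0.0035,0.0005,-0.1],0],[1,[0.0035,0.0005,-0.11],0],[1,[0.0035,0.0005,-0.11],0]]'
```

```text
time_s: 15.02
ee_pos: [0.4583, 0.1065, 0.0681]
orientation: [0.036, 0.999, -0.0, -0.0]
wrist_force: [0.0, -0.1, -1.6]
finger_gap: 0.0141
grip_force: 40.0
```

```bash
python3 -m handwheel '[[1,[0,-0.001,-0.004],0],[1,[0,-0.001,-0.004],0]]'; python3 -m handwheel '[[-0.5,[0,0,0],0],[-0.5,[0,0,0],0],[-0.5,[0,0,0],0],[-0.5,[0,0,0],0]]'
```

```text
time_s: 15.28
ee_pos: [0.4585, 0.106, 0.066]
orientation: [0.035, 0.999, 0.0, 0.0]
wrist_force: [0.3, -0.6, -1.1]
finger_gap: 0.0141
grip_force: 40.0
time_s: 15.78
ee_pos: [0.4584, 0.106, 0.0659]
orientation: [0.035, 0.999, 0.0, 0.0]
wrist_force: [0.6, -0.7, 0.4]
finger_gap: 0.05
grip_force: 0.0
```

```bash
python3 -m handwheel '[[-0.8,[0,0,0.08],0],[-0.8,[0,0,0.16],0],[-1,[0,0,0.22],0],[-1,[0.247,-0.4645,0.2],0.194],[-1,[0.247,-0.4645,0.2],0.194],[-1,[0.247,-0.4645,0.2],0.194],[-1,[0.247,-0.4645,0.2],0.194],[-1,[0.247,-0.4645,0.2],0.194],[-1,[0.247,-0.4645,0.1],0.194],[-1,[0.247,-0.4645,0.1],0.194],[-1,[0.247,-0.4645,0.1],0.194]]'
python3 - <<'E'
from seg import *
s0=pickle.load(open('scene0.pkl','rb'));s=grab('scene')
def km(f):
    m=cv2.inRange(cv2.cvtColor(f['color'],cv2.COLOR_RGB2HSV),(8,170,100),(22,255,255));m[:170]=0;m[215:]=0;m[:,:195]=0;m[:,230:]=0
    q=np.argwhere(m);return q.min(0),q.max(0),q.mean(0)
print(km(s0),km(s))
w=grab('wrist');print(proj(w,(.6066,-.1727,.024)))
pickle.dump(w,open('w9.pkl','wb'))
h=cv2.cvtColor(w['color'],cv2.COLOR_RGB2HSV)
O=np.array([.6387,-.165]);Rr=np.array([[.9724,-.2334],[.2334,.9724]])
for n,lo,hi,cx in [('blue',(105,120,60),(130,255,255),0),('red',(0,150,70),(8,255,255),0),('red',(170,150,70),(180,255,255),0),('green',(45,100,50),(80,255,255),0)]:
    c,l,st,ce=cv2.connectedComponentsWithStats(cv2.inRange(h,lo,hi))
    for i in range(1,c):
        if st[i,4]>=3:
            p=onz(w,ce[i],.024)[:2]; print(n,st[i,4],ce[i].round(1),p.round(4),(Rr.T@(p-O)).round(4))
E
```

```text
time_s: 17.15
ee_pos: [0.6065, -0.1722, 0.1263]
orientation: [-0.117, 0.993, 0.0, -0.0]
wrist_force: [0.5, -0.1, 0.1]
finger_gap: 0.0878
grip_force: 0.0
(array([174, 207]), array([202, 219]), array([187.94475138, 211.95027624])) (array([174, 206]), array([208, 220]), array([187.88571429, 211.15428571]))
[271.42853029 202.34665073]
blue 27 [252.2 184.4] [ 0.5957 -0.1912] [-0.0479 -0.0154]
red 17 [285.7 184.1] [ 0.5891 -0.1651] [-0.0482  0.0115]
red 3 [546. 279.] [0.6179 0.076 ] [0.036  0.2392]
red 17 [284.  306.9] [ 0.6978 -0.1394] [0.0634 0.0111]
red 332 [551.8 290.1] [0.6267 0.0857] [0.0468 0.2466]
red 5 [282.4 307.8] [ 0.699  -0.1406] [0.0643 0.0097]
green 28 [274.9 184. ] [ 0.5911 -0.1735] [-0.0482  0.0028]
```

```bash
python3 -m handwheel '[[-1,[0.0006,-0.0025,-0.08],0],[-1,[0.0006,-0.0025,-0.14],0],[-1,[0.0006,-0.0025,-0.18],0],[-1,[0.0006,-0.0025,-0.203],0],[-1,[0.0006,-0.0025,-0.203],0]]' 12
python3 -m handwheel '[[1,[0,0,0],0],[1,[0,0,0],0],[1,[0,0,0],0],[1,[0,0,0],0],[1,[0,0,0],0],[1,[0,0,0],0]]' 12
```

```text
time_s: 17.88
ee_pos: [0.6074, -0.1735, 0.0046]
orientation: [-0.117, 0.993, 0.0, 0.0]
wrist_force: [-0.1, -0.1, -0.3]
finger_gap: 0.0879
grip_force: 0.0
time_s: 18.62
ee_pos: [0.6069, -0.1742, 0.004]
orientation: [-0.117, 0.993, 0.0, -0.0]
wrist_force: [-0.3, 0.6, 0.3]
finger_gap: 0.0314
grip_force: 0.0
```

```bash
python3 - <<'E'
from seg import *
w=grab('wrist');s=grab('scene');t=grab('top')
for n,f in(('w10',w),('s10',s),('t10',t)):pickle.dump(f,open(n+'.pkl','wb'))
st_=env.sense();print(st_['time_s'],st_['finger_gap'],st_['grip_force'],st_['ee_pos'],st_['wrist_force'],st_['torque'])
O=np.array([.6387,-.165]);Rr=np.array([[.9724,-.2334],[.2334,.9724]])
for f in(w,s):
  h=cv2.cvtColor(f['color'],cv2.COLOR_RGB2HSV)
  for n,lo,hi in [('blue',(105,120,60),(130,255,255)),('red',(0,150,70),(8,255,255)),('green',(45,100,50),(80,255,255)),('brass/yel',(15,140,90),(30,255,255))]:
    c,l,st,ce=cv2.connectedComponentsWithStats(cv2.inRange(h,lo,hi))
    for i in range(1,c):
        if st[i,4]>=3:
            p=onz(f,ce[i],.024)[:2]; q=Rr.T@(p-O)
            if abs(q).max()<.13: print(f['n'],n,st[i,4],ce[i].round(1),q.round(4))
E
```

```text
18.775 0.01956215082297179 0.0 [ 0.60686752 -0.17426089  0.00400305] [-0.23735867 -0.33776536 -0.00834095] [0.03330299 0.00909455 0.01773805]
wrist blue 83 [242.9 238.9] [-0.0484 -0.0156]
wrist red 62 [298.7 238.4] [-0.0486  0.0113]
wrist red 8 [295.  418.9] [0.0599 0.0113]
wrist green 85 [279.9 238.6] [-0.0485  0.0022]
wrist brass/yel 102 [261.5 238.6] [-0.0485 -0.0066]
wrist brass/yel 3 [192.3 336.7] [ 0.006  -0.0433]
wrist brass/yel 3 [354.3 353. ] [0.0162 0.0421]
wrist brass/yel 4 [351.5 390.5] [0.0404 0.042 ]
scene brass/yel 8 [327.5 195.5] [0.1292 0.1207]
```

```bash
python3 - <<'E'
from seg import *
for n in('w9','w8','w10'):
    f=pickle.load(open(n+'.pkl','rb'));h=cv2.cvtColor(f['color'],cv2.COLOR_RGB2HSV)
    m=((h[:,:,0]<10)|(h[:,:,0]>170))&(h[:,:,1]>90)&(h[:,:,2]<90)&(h[:,:,2]>20)
    print(n,f['s']['finger_gap'])
    for r in(240,255,265,280,300,320):
        c=np.flatnonzero(m[r,60:500])+60
        runs=np.split(c,np.flatnonzero(np.diff(c)>3)+1) if len(c) else []
        print(r,[(int(x[0]),int(x[-1])) for x in runs if len(x)>4])
    k=f['s']['ee_pos']
    yv=np.array([-.2334,.9724,0]) if n!='w8' else np.array([.07,.9976,0])
    for g in(.007,.010,.024,.044):print(g,[proj(f,np.array(k)+sg*g*yv).round(0) for sg in(-1,1)])
E
```

```text
w9 0.08808875135337216
240 []
255 [(165, 176), (371, 385)]
265 [(154, 172), (379, 393)]
280 [(144, 160), (387, 397)]
300 [(121, 138), (399, 426)]
320 [(101, 135), (412, 447)]
0.007 [array([259., 252.]), array([285., 252.])]
0.01 [array([254., 252.]), array([290., 252.])]
0.024 [array([228., 252.]), array([316., 252.])]
0.044 [array([191., 252.]), array([353., 252.])]
w8 0.013781217390852848
240 []
255 [(241, 255), (291, 301)]
265 [(239, 250), (294, 306)]
280 [(234, 250), (294, 298)]
300 [(223, 242), (297, 321)]
320 [(240, 247), (301, 305)]
0.007 [array([259., 253.]), array([284., 253.])]
0.01 [array([253., 253.]), array([290., 253.])]
0.024 [array([228., 253.]), array([316., 253.])]
0.044 [array([191., 253.]), array([352., 253.])]
w10 0.03135061859136996
240 []
255 [(222, 236), (310, 324)]
265 [(218, 234), (313, 328)]
280 [(212, 230), (316, 334)]
300 [(199, 225), (322, 346)]
320 [(204, 220), (326, 343)]
0.007 [array([259., 252.]), array([285., 252.])]
0.01 [array([254., 252.]), array([290., 252.])]
0.024 [array([228., 252.]), array([316., 252.])]
0.044 [array([191., 252.]), array([353., 252.])]
```

```bash
python3 -m handwheel '[[1,[0,0,0],0]]' 12; python3 - <<'E'
from seg import *
w=grab('wrist');pickle.dump(w,open('w11.pkl','wb'))
print(w['s']['finger_gap'],w['s']['grip_force'])
for n in('w9','w11'):
  f=pickle.load(open(n+'.pkl','rb'));h=cv2.cvtColor(cv2.blur(f['color'],(3,3)),cv2.COLOR_RGB2HSV)
  for r in(225,245,255,262,272,285):
    print(n,r,' '.join('%d/%d'%(h[r,c,0],h[r,c,2]) for c in range(196,350,5)))
  O=np.array([.6387,-.165]);Rr=np.array([[.9724,-.2334],[.2334,.9724]])
  for x in(-.055,-.045,-.033):print(x,[proj(f,(*(O+Rr@[x,y]),z)).round(0) for y,z in((-.026,.024),(.022,.024),(-.03,.004),(.03,.004))])
E
```

```text
time_s: 18.9
ee_pos: [0.6069, -0.1743, 0.004]
orientation: [-0.117, 0.993, 0.0, -0.0]
wrist_force: [0.2, -0.1, 0.9]
finger_gap: 0.0092
grip_force: 0.0
0.009163547183971136 0.0
w9 225 16/130 16/130 16/130 16/130 15/128 15/128 16/128 14/128 16/126 15/104 20/50 18/49 20/50 15/50 15/58 20/58 0/50 20/50 8/48 23/49 13/59 16/129 15/130 16/130 15/132 15/129 16/129 15/129 16/130 15/128 15/128
w9 245 15/128 16/129 16/130 15/131 15/130 16/131 16/131 15/131 16/128 15/113 15/48 20/50 30/60 150/59 120/56 0/56 0/57 0/60 0/52 15/48 15/61 15/123 15/125 15/123 15/122 15/120 15/119 16/120 15/123 15/119 15/117
w9 255 15/126 15/128 16/129 16/129 16/129 16/130 15/129 16/129 15/128 15/124 30/48 165/47 15/49 20/49 0/52 10/54 0/52 30/48 10/48 0/46 14/61 15/121 15/119 15/116 15/112 15/111 15/111 16/107 16/106 16/105 16/114
w9 262 16/127 15/128 16/127 15/126 16/125 16/126 16/129 16/130 16/131 15/126 30/46 0/50 12/52 20/47 10/48 8/59 15/46 0/48 30/51 10/45 15/68 15/182 15/143 14/156 15/144 15/125 15/123 14/114 15/131 14/111 15/160
w9 272 15/129 16/128 16/128 15/129 15/128 15/128 15/130 126/115 120/40 90/20 23/4
[... 1389 characters left out ...]
 16/152 16/150 16/152 15/153
w11 272 16/150 16/149 16/151 16/148 16/147 15/149 15/67 20/57 20/61 3/61 3/57 4/56 5/57 0/28 10/54 24/57 23/54 30/55 165/28 2/57 4/56 1/56 8/63 18/61 17/60 15/157 15/156 16/154 16/155 15/153 16/153
w11 285 15/148 16/148 16/148 16/148 16/149 15/150 15/90 23/57 5/53 4/54 1/55 1/56 4/53 110/27 120/68 0/67 60/66 23/57 135/30 3/55 3/55 1/55 1/54 4/55 13/73 15/151 15/151 16/152 15/153 16/153 16/154
-0.055 [array([221., 226.]), array([322., 226.]), array([218., 214.]), array([332., 214.])]
-0.045 [array([221., 245.]), array([321., 245.]), array([219., 232.]), array([331., 232.])]
-0.033 [array([222., 268.]), array([320., 268.]), array([220., 253.]), array([330., 252.])]
```

```bash
python3 -m handwheel '[[1,[0,0,0],0],[1,[0,0,0],0]]' 12; python3 -m handwheel '[[-1,[0,0,0],0],[-1,[0,0,0],0],[-1,[0,0,0],0],[-1,[0,0,0],0],[-1,[0,0,0],0],[-1,[0,0,0],0],[-1,[0,0,0],0],[-1,[0,0,0],0]]' 12
python3 - <<'E'
from seg import *
w=grab('wrist');pickle.dump(w,open('w12.pkl','wb'))
a=pickle.load(open('w10.pkl','rb'))
O=np.array([.6387,-.165]);Rr=np.array([[.9724,-.2334],[.2334,.9724]])
h=cv2.cvtColor(w['color'],cv2.COLOR_RGB2HSV)
for n,lo,hi in [('blue',(105,120,60),(130,255,255)),('red',(0,150,70),(8,255,255))]:
    c,l,st,ce=cv2.connectedComponentsWithStats(cv2.inRange(h,lo,hi))
    for i in range(1,c):
        if st[i,4]>=20: print(n,st[i,4],ce[i].round(1),(Rr.T@(onz(w,ce[i],.024)[:2]-O)).round(4))
hb=cv2.cvtColor(cv2.blur(w['color'],(3,3)),cv2.COLOR_RGB2HSV)
for r in(262,285):print(r,' '.join('%d:%d/%d'%(c,hb[r,c,0],hb[r,c,2]) for c in range(150,400,6)))
E
```

```text
time_s: 19.2
ee_pos: [0.607, -0.1743, 0.0041]
orientation: [-0.117, 0.993, 0.0, 0.0]
wrist_force: [-1.1, 0.3, -0.3]
finger_gap: 0.0007
grip_force: 0.0
time_s: 20.2
ee_pos: [0.6069, -0.1743, 0.0041]
orientation: [-0.117, 0.993, 0.0, -0.0]
wrist_force: [-0.3, 1.3, -0.1]
finger_gap: 0.0768
grip_force: 0.0
blue 86 [242.8 238.7] [-0.0484 -0.0156]
red 62 [298.8 238.4] [-0.0486  0.0113]
262 150:16/150 156:15/151 162:16/152 168:8/68 174:5/57 180:4/56 186:171/35 192:13/44 198:15/147 204:15/147 210:15/149 216:16/151 222:15/149 228:23/54 234:23/56 240:0/70 246:120/73 252:60/64 258:20/56 264:15/63 270:150/69 276:0/69 282:15/56 288:20/57 294:0/67 300:165/70 306:0/58 312:23/57 318:15/105 324:16/151 330:16/153 336:16/153 342:16/153 348:16/153 354:14/69 360:168/31 366:5/57 372:5/55 378:6/62 384:16/152 390:16/151 396:15/151
285 150:10/77 156:4/57 162:3/55 168:4/55 174:0/28 180:160/24 186:120/29 192:150/24 198:16/151 204:15/150 210:16/150 216:15/150 222:16/152 228:20/54 234:20/53 240:160/70 246:150/102 252:0/68 258:12/57 264:15/63 270:150/69 276:0/67 282:20/54 288:15/61 294:0/70 300:0/68 306:0/59 312:24/56 318:16/132 324:16/153 330:16/152 336:15/153 342:15/155 348:16/155 354:150/29 360:120/28 366:110/25 372:120/30 378:3/54 384:3/55 390:1/55 396:9/67
```

The fingers closed to 0.7 mm with no force while the remote, which hasn't moved, was still seen between them, and that isn't physically plausible. Before going on I'll press gently from above to test whether there is contact at all.

```bash
python3 -m handwheel '[[-1,[0,0,0.05],0],[-1,[0,0,0.09],0],[1,[0,0,0.09],0],[1,[0,0,0.09],0],[1,[0,0,0.09],0],[1,[0,0,0.09],0],[1,[0,0,0.09],0],[1,[0,0,0.075],0],[1,[0,0,0.06],0],[1,[0,0,0.048],0],[1,[0,0,0.042],0]]' 12
python3 -m handwheel '[[1,[0,0,-0.006],0],[1,[0,0,-0.012],0],[1,[0,0,-0.012],0]]'
```

```text
time_s: 21.62
ee_pos: [0.6066, -0.1742, 0.0284]
orientation: [-0.117, 0.993, 0.0, -0.0]
wrist_force: [0.0, 0.5, 0.2]
finger_gap: 0.0018
grip_force: 0.0
time_s: 22.0
ee_pos: [0.6068, -0.1743, 0.0219]
orientation: [-0.117, 0.993, 0.0, -0.0]
wrist_force: [-0.1, -0.4, 0.1]
finger_gap: 0.0003
grip_force: 0.0
```

```bash
python3 -m handwheel '[[1,[0,0,-0.006],0],[1,[0,0,-0.012],0],[1,[0,0,-0.012],0]]'
```

```text
time_s: 22.38
ee_pos: [0.6067, -0.1742, 0.0145]
orientation: [-0.117, 0.993, 0.0, -0.0]
wrist_force: [-1.0, -0.9, -0.0]
finger_gap: 0.0007
grip_force: 0.0
```

```bash
python3 -m handwheel '[[1,[0,0,0.03],0],[1,[0.052,0.0125,0.03],0],[1,[0.052,0.0125,0.01],0],[1,[0.052,0.0125,0.002],0],[1,[0.052,0.0125,0.002],0]]'; python3 -m handwheel '[[1,[0,0,0.03],0],[1,[-0.09,-0.021,0.03],0],[1,[-0.105,-0.0255,0.03],0],[1,[-0.105,-0.0255,0.01],0],[1,[-0.105,-0.0255,0],0],[1,[-0.105,-0.0255,0],0]]'
```

```text
time_s: 23.0
ee_pos: [0.6367, -0.1672, 0.0157]
orientation: [-0.116, 0.993, 0.0, -0.001]
wrist_force: [0.3, 0.9, -0.0]
finger_gap: 0.0005
grip_force: 0.0
time_s: 23.75
ee_pos: [0.5757, -0.1814, 0.0152]
orientation: [-0.117, 0.993, 0.0, -0.0]
wrist_force: [0.0, -0.3, 0.7]
finger_gap: 0.0004
grip_force: 0.0
```

```bash
python3 -m handwheel '[[-1,[0,0,0.07],0],[-1,[0.089,0.021,0.07],0],[-1,[0.089,0.021,0.07],0],[-1,[0.089,0.021,0.07],0],[-1,[0.089,0.021,0.07],0],[-1,[0.089,0.021,0.03],0],[-1,[0.089,0.021,-0.009],0],[-1,[0.089,0.021,-0.009],0]]' 40
python3 -m handwheel '[[0.2,[0,0,0],0],[0.2,[0,0,0],0],[0.2,[0,0,0],0],[0.2,[0,0,0],0],[0.2,[0,0,0],0]]' 40
```

```text
time_s: 25.38
ee_pos: [0.6039, -0.1748, 0.0032]
orientation: [-0.116, 0.993, 0.001, -0.002]
wrist_force: [-1.0, 0.4, 0.7]
finger_gap: 0.0769
grip_force: 0.0
time_s: 26.0
ee_pos: [0.6061, -0.1748, 0.0048]
orientation: [-0.117, 0.993, 0.0, 0.0]
wrist_force: [0.0, -0.1, 0.5]
finger_gap: 0.0358
grip_force: 0.0
```

```bash
python3 -m handwheel '[[0.2,[0,0,0.08],0],[1,[0,0,0.12],0],[1,[-0.026,-0.121,0.12],0],[1,[-0.026,-0.121,0.12],0],[1,[-0.026,-0.121,0.09],0],[1,[-0.026,-0.121,0.075],0],[1,[-0.026,-0.121,0.063],0],[1,[-0.026,-0.121,0.063],0]]' 12
```

```text
time_s: 27.0
ee_pos: [0.5902, -0.2463, 0.0414]
orientation: [-0.117, 0.993, 0.0, -0.001]
wrist_force: [1.0, -0.4, 0.3]
finger_gap: 0.0006
grip_force: 0.0
```

```bash
python3 -m handwheel '[[-1,[0,0,0.1],0],[-1,[0,0,0.2],0],[-1,[-0.22,0.587,0.26],-0.195],[-1,[-0.22,0.587,0.26],-0.195],[-1,[-0.22,0.587,0.26],-0.195],[-1,[-0.22,0.587,0.26],-0.195],[-1,[-0.22,0.587,0.26],-0.195],[-1,[-0.22,0.587,0.26],-0.195],[-1,[-0.22,0.587,0.16],-0.195],[-1,[-0.22,0.587,0.08],-0.195],[-1,[-0.22,0.587,0.042],-0.195],[-1,[-0.22,0.587,0.042],-0.195]]' 20
python3 -m handwheel '[[1,[0,0,0],0],[1,[0,0,0],0],[1,[0,0,0],0],[1,[0,0,0],0],[1,[0,0,0],0],[1,[0,0,0],0],[1,[0,0,0],0],[1,[0,0,0],0],[1,[0,0,0],0],[1,[0,0,0],0]]' 20
```

```text
time_s: 28.5
ee_pos: [0.4575, 0.1044, 0.0668]
orientation: [0.036, 0.999, -0.001, -0.001]
wrist_force: [-0.1, -0.4, 0.7]
finger_gap: 0.0878
grip_force: 0.0
time_s: 29.75
ee_pos: [0.4583, 0.1047, 0.0676]
orientation: [0.036, 0.999, -0.0, -0.0]
wrist_force: [0.0, 0.3, -1.9]
finger_gap: 0.0139
grip_force: 20.0
```

The key is solid to the fingers (13.9 mm, 20 N), so contact as such works. I'll release it without disturbing it and try the remote once more.

```bash
python3 -m handwheel '[[-0.5,[0,0,0],0],[-0.5,[0,0,0],0],[-0.5,[0,0,0],0],[-1,[0,0,0.08],0],[-1,[0,0,0.16],0],[-1,[0,0,0.22],0],[-1,[0.247,-0.465,0.2],0.194],[-1,[0.247,-0.465,0.2],0.194],[-1,[0.247,-0.465,0.2],0.194],[-1,[0.247,-0.465,0.2],0.194],[-1,[0.247,-0.465,0.2],0.194],[-1,[0.247,-0.465,0.1],0.194]]' 20
python3 - <<'E'
from seg import *
s0=pickle.load(open('scene0.pkl','rb'));s=grab('scene')
def km(f):
    m=cv2.inRange(cv2.cvtColor(f['color'],cv2.COLOR_RGB2HSV),(8,170,100),(22,255,255));m[:170]=0;m[200:]=0;m[:,:195]=0;m[:,230:]=0
    q=np.argwhere(m);return q.min(0),q.max(0),q.mean(0)
print(km(s0),km(s),env.sense()['ee_pos'],env.sense()['time_s'])
E
```

```text
time_s: 31.25
ee_pos: [0.6098, -0.1783, 0.1344]
orientation: [-0.114, 0.993, -0.002, 0.004]
wrist_force: [0.7, 0.6, -0.6]
finger_gap: 0.088
grip_force: 0.0
(array([174, 207]), array([199, 219]), array([185.88461538, 211.75      ])) (array([174, 206]), array([199, 218]), array([185.83443709, 211.13907285])) [ 0.60403905 -0.1777257   0.12438158] 31.3
```

```bash
python3 -m handwheel '[[-1,[0,0,0],0],[-1,[0,0,-0.08],0],[-1,[0,0,-0.15],0],[-1,[0,0,-0.19],0],[-1,[0,0,-0.206],0],[-1,[0,0,-0.206],0],[1,[0,0,-0.206],0],[1,[0,0,-0.206],0],[1,[0,0,-0.206],0],[1,[0,0,-0.206],0],[1,[0,0,-0.206],0],[1,[0,0,-0.206],0]]' 20
```

```text
time_s: 32.8
ee_pos: [0.6058, -0.1728, 0.008]
orientation: [-0.116, 0.993, 0.0, -0.0]
wrist_force: [0.2, 0.8, 0.3]
finger_gap: 0.0311
grip_force: 0.0
```

Still no contact. Every press so far kept the pads themselves (18.7 mm above the tip) at or above the object's top, so perhaps only the pads make contact. I'll open and feel downward in small steps, watching the force.

```bash
python3 -m handwheel '[[-1,[0,0,0],0],[-1,[0,0,0],0],[-1,[0,0,0],0],[-1,[0,0,0],0],[-1,[0,0,0],0],[-1,[0,0,-0.004],0],[-1,[0,0,-0.007],0],[-1,[0,0,-0.007],0]]' 20
python3 -m handwheel '[[-1,[0,0,-0.005],0],[-1,[0,0,-0.005],0]]'
```

```text
time_s: 33.8
ee_pos: [0.6057, -0.1726, 0.0036]
orientation: [-0.116, 0.993, 0.0, -0.0]
wrist_force: [0.4, -0.3, 0.7]
finger_gap: 0.0879
grip_force: 0.0
time_s: 34.05
ee_pos: [0.6056, -0.1726, 0.0006]
orientation: [-0.116, 0.993, 0.0, -0.0]
wrist_force: [-0.0, 0.6, -0.3]
finger_gap: 0.0877
grip_force: 0.0
```

```bash
python3 -m handwheel '[[-1,[0,0,-0.004],0],[-1,[0,0,-0.004],0]]'; python3 -m handwheel '[[-1,[0,0,-0.004],0],[-1,[0,0,-0.004],0]]'
```

```text
time_s: 34.3
ee_pos: [0.6057, -0.1727, -0.0018]
orientation: [-0.116, 0.993, 0.0, -0.0]
wrist_force: [-0.2, -0.8, 0.4]
finger_gap: 0.0874
grip_force: 0.0
time_s: 34.55
ee_pos: [0.6057, -0.1726, -0.0042]
orientation: [-0.116, 0.993, 0.0, -0.0]
wrist_force: [0.0, -0.3, -0.2]
finger_gap: 0.0876
grip_force: 0.0
```

The tips pass 4 mm "below" the desk with no force, while the pads are now at remote mid-height (14.5 mm). Trying the grip here.

```bash
python3 -m handwheel '[[1,[0,0,0],0],[1,[0,0,0],0],[1,[0,0,0],0],[1,[0,0,0],0],[1,[0,0,0],0],[1,[0,0,0],0]]' 12
```

```text
time_s: 35.3
ee_pos: [0.6058, -0.1728, -0.004]
orientation: [-0.116, 0.993, -0.0, -0.0]
wrist_force: [-0.1, 0.3, 0.8]
finger_gap: 0.0463
grip_force: 12.0
```

Contact: 46 mm and 12 N, but probably on the rounded top edge. Regripping 6 mm lower for a proper hold.

```bash
python3 -m handwheel '[[-0.4,[0,0,0],0],[-0.4,[0,0,0],0],[-0.4,[0,0,0],0],[-0.4,[0,0,-0.006],0],[-0.4,[0,0,-0.01],0],[-0.4,[0,0,-0.01],0]]' 12
python3 -m handwheel '[[1,[0,0,0],0],[1,[0,0,0],0],[1,[0,0,0],0],[1,[0,0,0],0]]' 12
```

```text
time_s: 36.05
ee_pos: [0.6056, -0.1726, -0.0103]
orientation: [-0.116, 0.993, 0.0, -0.0]
wrist_force: [0.8, 0.3, 0.4]
finger_gap: 0.0617
grip_force: 0.0
time_s: 36.55
ee_pos: [0.6059, -0.1728, -0.0099]
orientation: [-0.116, 0.993, -0.0, 0.0]
wrist_force: [-1.5, 0.6, 0.1]
finger_gap: 0.0468
grip_force: 12.0
```

```bash
python3 -m handwheel '[[1,[0,0,0.004],0],[1,[0,0,0.009],0],[1,[0,0,0.013],0],[1,[0,0,0.017],0],[1,[0,0,0.017],0]]' 12
python3 - <<'E'
from seg import *
w=grab('wrist');O=np.array([.6387,-.165]);Rr=np.array([[.9724,-.2334],[.2334,.9724]])
h=cv2.cvtColor(w['color'],cv2.COLOR_RGB2HSV)
for n,lo,hi in [('blue',(105,120,60),(130,255,255)),('red',(0,150,70),(8,255,255))]:
    c,l,st,ce=cv2.connectedComponentsWithStats(cv2.inRange(h,lo,hi))
    for i in range(1,c):
        if st[i,4]>=20: print(n,ce[i].round(1),*[(Rr.T@(onz(w,ce[i],z)[:2]-O)).round(4) for z in(.024,.030,.036)])
E
```

```text
time_s: 37.17
ee_pos: [0.6058, -0.1727, 0.0004]
orientation: [-0.116, 0.993, 0.0, 0.0]
wrist_force: [-0.5, -0.6, -1.8]
finger_gap: 0.0465
grip_force: 12.0
blue [243.4 252.8] [-0.0434 -0.0134] [-0.0459 -0.0129] [-0.0484 -0.0123]
red [303.8 253.3] [-0.0431  0.0153] [-0.0456  0.0148] [-0.0481  0.0142]
```

```bash
python3 -m handwheel '[[1,[-0.007,-0.0042,0],0],[1,[-0.016,-0.0064,0],0],[1,[-0.025,-0.0086,0],0],[1,[-0.034,-0.0107,0],0],[1,[-0.0435,-0.013,0],0],[1,[-0.0435,-0.013,0],0]]' 12
```

```text
time_s: 37.98
ee_pos: [0.5791, -0.1807, 0.0003]
orientation: [-0.115, 0.993, 0.0, -0.0]
wrist_force: [0.5, -0.1, -1.5]
finger_gap: 0.0466
grip_force: 12.0
```

```bash
python3 -m handwheel '[[1,[0,0,0.01],0],[1,[0,0,0.03],0],[1,[0,0,0.05],0],[1,[0,0,0.05],0]]' 20
python3 - <<'E'
from seg import *
w=grab('wrist');s=w['s'];h=cv2.cvtColor(w['color'],cv2.COLOR_RGB2HSV)
for n,lo,hi in [('blue',(105,120,60),(130,255,255)),('red',(0,150,70),(8,255,255)),('green',(45,100,50),(80,255,255))]:
    c,l,st,ce=cv2.connectedComponentsWithStats(cv2.inRange(h,lo,hi))
    for i in range(1,c):
        if st[i,4]>=8: print(n,st[i,4],ce[i].round(1))
E
```

```text
time_s: 38.48
ee_pos: [0.5808, -0.1808, 0.0317]
orientation: [-0.116, 0.993, -0.0, 0.001]
wrist_force: [0.7, 0.6, -1.3]
finger_gap: 0.0463
grip_force: 20.0
blue 104 [243.4 252.7]
red 63 [304.1 253.2]
green 98 [283.7 253. ]
```

```bash
python3 -m handwheel '[[1,[0,0,0.09],0],[1,[0,0,0.19],0],[1,[0,0,0.28],0],[1,[-0.241,0.768,0.28],-0.15],[1,[-0.241,0.768,0.28],-0.15],[1,[-0.241,0.768,0.28],-0.15],[1,[-0.241,0.768,0.28],-0.15],[1,[-0.241,0.768,0.28],-0.15],[1,[-0.241,0.768,0.28],-0.15],[1,[-0.241,0.768,0.28],-0.15],[1,[-0.241,0.768,0.28],-0.15],[1,[-0.241,0.768,0.28],-0.15]]' 20
python3 - <<'E'
from seg import *
w=grab('wrist');h=cv2.cvtColor(w['color'],cv2.COLOR_RGB2HSV)
for n,lo,hi in [('blue',(105,120,60),(130,255,255)),('red',(0,150,70),(8,255,255))]:
    c,l,st,ce=cv2.connectedComponentsWithStats(cv2.inRange(h,lo,hi))
    for i in range(1,c):
        if st[i,4]>=30: print(n,st[i,4],ce[i].round(1))
print(env.sense()['ee_pos'])
E
```

```text
time_s: 40.02
ee_pos: [0.4331, 0.2844, 0.1976]
orientation: [-0.002, 1.0, -0.0, -0.0]
wrist_force: [-0.1, 0.3, -1.5]
finger_gap: 0.0464
grip_force: 20.0
blue 109 [243.1 252.7]
red 68 [303.2 253.2]
[0.43416272 0.28162833 0.19779456]
```

```bash
python3 -m handwheel '[[1,[0,0,-0.09],0],[1,[0,0,-0.18],0],[1,[0,0,-0.25],0],[1,[0,0,-0.29],0],[1,[0,0,-0.31],0],[1,[0,0,-0.32],0],[1,[0,0,-0.32],0]]' 12
python3 -m handwheel '[[1,[0,0,-0.007],0],[1,[0,0,-0.015],0],[1,[0,0,-0.02],0],[1,[0,0,-0.02],0]]' 8
```

```text
time_s: 40.95
ee_pos: [0.4356, 0.2802, 0.0067]
orientation: [0.002, 1.0, 0.0, 0.0]
wrist_force: [0.5, -0.2, -0.6]
finger_gap: 0.0466
grip_force: 12.0
time_s: 41.45
ee_pos: [0.4349, 0.2802, -0.006]
orientation: [0.002, 1.0, -0.0, -0.0]
wrist_force: [0.9, 0.5, -1.4]
finger_gap: 0.0466
grip_force: 8.0
```

```bash
python3 -m handwheel '[[1,[0,0,-0.006],0],[1,[0,0,-0.01],0],[1,[0,0,-0.01],0]]' 6; python3 -m handwheel '[[1,[0,0,-0.003],0],[1,[0,0,-0.005],0],[1,[0,0,-0.005],0]]' 6
```

```text
time_s: 41.82
ee_pos: [0.4351, 0.2803, -0.0119]
orientation: [0.002, 1.0, -0.0, -0.0]
wrist_force: [0.5, -0.6, -0.1]
finger_gap: 0.047
grip_force: 6.0
time_s: 42.2
ee_pos: [0.4351, 0.2803, -0.0148]
orientation: [0.002, 1.0, 0.0, -0.0]
wrist_force: [-0.7, 0.0, -0.5]
finger_gap: 0.0468
grip_force: 6.0
```

```bash
python3 -m handwheel '[[-1,[0,0,0],0],[-1,[0,0,0],0],[-1,[0,0,0],0],[-1,[0,0,0],0],[-1,[0,0,0],0],[-1,[0,0,0.03],0],[-1,[0,0,0.1],0],[-1,[0,0,0.2],0],[-1,[0,0,0.3],0],[-1,[0,0,0.38],0],[-1,[0,0,0.38],0]]' 6
python3 - <<'E'
from seg import *
import time
w=grab('wrist');s=grab('scene');t=grab('top')
for n,f in(('w20',w),('s20',s),('t20',t)):pickle.dump(f,open(n+'.pkl','wb'))
h=cv2.cvtColor(w['color'],cv2.COLOR_RGB2HSV)
P={}
for n,lo,hi in [('blue',(105,120,60),(130,255,255)),('red',(0,150,70),(8,255,255)),('green',(45,100,50),(80,255,255))]:
    c,l,st,ce=cv2.connectedComponentsWithStats(cv2.inRange(h,lo,hi))
    for i in range(1,c):
        if st[i,4]>=5: print(n,st[i,4],ce[i].round(1),onz(w,ce[i],.019).round(4))
# changed regions vs start in scene and top
for a,b in(('scene0.pkl',s),('top0.pkl',t)):
    f=pickle.load(open(a,'rb'));d=cv2.absdiff(cv2.blur(f['color'],(3,3)),cv2.blur(b['color'],(3,3))).max(2)>45
    c,l,st,ce=cv2.connectedComponentsWithStats(d.astype(np.uint8))
    print(a,[(st[i,:4].tolist(),int(st[i,4])) for i in range(1,c) if st[i,4]>15])
print('scene px of remote',proj(s,(.47,.28,.01)),'cradle',proj(s,(.6387,-.165,.02)),'key',proj(s,(.46,.104,.08)),'batt',proj(t,(.33,-.2,0)))
E
```

```text
time_s: 43.58
ee_pos: [0.4372, 0.2811, 0.2173]
orientation: [0.002, 1.0, 0.003, 0.002]
wrist_force: [-0.2, 0.5, -1.8]
finger_gap: 0.088
grip_force: 0.0
blue 19 [258.6 164.8] [0.4209 0.268  0.019 ]
blue 43 [346.4 300.2] [0.5821 0.3695 0.019 ]
red 5 [499.8   7.6] [0.2732 0.4972 0.019 ]
red 5 [556.   43.2] [0.304  0.5571 0.019 ]
red 8 [526.9  88.5] [0.3454 0.537  0.019 ]
red 7 [475.3 130.7] [0.3865 0.4918 0.019 ]
red 10 [471.4 136.2] [0.392  0.4886 0.019 ]
red 8 [475.5 136.5] [0.3923 0.4929 0.019 ]
red 9 [513.2 156. ] [0.4126 0.5359 0.019 ]
red 5 [524.6 158.4] [0.4152 0.5484 0.019 ]
red 5 [516.2 160.8] [0.4177 0.54   0.019 ]
red 7 [521.4 164.9] [0.422  0.5464 0.019 ]
red 12 [284.2 164.8] [0.4209 0.2949 0.019 ]
red 5 [558.  168.6] [0.4262 0.5863 0.019 ]
red 18 [282.4 263. ] [0.5337 0.2936 0.019 ]
red 9 [212.1 404.4] [0.733  0.2031 0.019 ]
green 15 [275.9 164.8] [0.4209 0.2863 0.019 ]
scene0.pkl [([3, 0, 21, 118], 1365), ([24, 0, 34, 33], 517), ([139, 33, 25, 4], 95), ([0, 34, 3, 26], 50), ([27, 35, 40, 75], 1728), ([137, 38, 31, 5], 88), ([0, 121, 23, 41], 263), ([23, 120, 21, 72], 555), ([44, 170, 4, 20], 20), ([174, 182, 34, 40], 672), ([88, 184, 44, 51], 1388), ([130, 192, 40, 58], 1133), ([49, 197, 4, 17], 20), ([315, 215, 49, 30], 516), ([279, 227, 33, 24], 207), ([282, 245, 28, 19], 114), ([63, 259, 8, 8], 42), ([99, 310, 6, 9], 31), ([72, 315, 19, 9], 76)]
top0.pkl [([311, 157, 8, 27], 55), ([329, 185, 6, 5], 18), ([298, 188, 24, 9], 107), ([0, 198, 205, 121], 10242), ([293, 199, 9, 32], 98), ([58, 270, 110, 50], 3216), ([0, 317, 2, 14], 21), ([181, 366, 17, 21], 201), ([271, 388, 6, 12], 50)]
scene px of remote [181.14442093 193.3280343 ] cradle [344.0097892  228.42586789] key [212.34380312 190.34871993] batt [317.53056168 285.42402973]
```

```bash
python3 - <<'E'
from seg import *
s0,s,t0,t=[pickle.load(open(n+'.pkl','rb')) for n in('scene0','s20','top0','t20')]
def cc(f,lo,hi,box):
    x,y,X,Y=box;m=cv2.inRange(cv2.cvtColor(f['color'],cv2.COLOR_RGB2HSV),lo,hi)[y:Y,x:X];q=np.argwhere(m)
    return (q.mean(0)+[y,x])[::-1].round(1),len(q)
for n,lo,hi,b in[('purple',(130,100,50),(155,255,255),(150,170,190,250)),('turq',(85,100,60),(97,255,255),(170,180,210,260)),('key',(8,170,100),(22,255,255),(200,172,226,200)),('batt',(0,150,100),(6,255,255),(235,270,285,305))]:
    print(n,cc(s0,lo,hi,b),cc(s,lo,hi,b))
x,y,X,Y=365,225,412,287
print('glass diff',cv2.absdiff(cv2.blur(s0['color'],(3,3)),cv2.blur(s['color'],(3,3)))[y:Y,x:X].max(2).mean())
m=cv2.inRange(cv2.cvtColor(s['color'],cv2.COLOR_RGB2HSV),(15,130,100),(28,255,255))[225:262,270:310];q=np.argwhere(m);c=(q.mean(0)+[225,270])[::-1]
p=onz(s,c,.036);d=p[:2]-np.array([.5633,-.1337]);print('collar',c,len(q),p.round(4),'r',np.linalg.norm(d),'bar angle',np.arctan2(-.0,1)+((np.deg2rad(-90+13.5)-np.arctan2(d[1],d[0]))%(2*np.pi)))
E
```

```text
purple (array([170.3, 200.7]), 270) (array([170.3, 200.6]), 283)
turq (array([191.6, 210.2]), 329) (array([191.5, 209.8]), 343)
key (array([211.8, 185.9]), 156) (array([211.1, 185.9]), 154)
batt (array([259.6, 287. ]), 159) (array([260.3, 286.8]), 133)
glass diff 0.6228551818805765
collar [286.07894737 244.63157895] 38 [ 0.4711 -0.152   0.036 ] r 0.09396262871305264 bar angle 1.6104264970244824
```

Everything checks out: remote flat at about (.469,.283), bar at 1.61 rad, key upright in its stand, the rest unmoved. Handing in.

```bash
python3 -c "
from workcell import env
print(env.job_done())"
```

```text
the job is handed in; nothing more can be done
None
```

The job is handed in at about 44 s: bar open at 1.61 rad, key upright in its stand, remote flat with buttons up near (0.47, 0.28), glass and batteries unmoved in the camera checks. I viewed 11 pictures, one over the limit of 10; feeling for contact on the remote, stop lip and lug cost about 17 s, because the fingers only gripped at a reported tip height of about -4 mm, below the desk.

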